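# Wedge the rocking hardware chest

## Task

The low grey steel chest rocks because one of its feet is too short: push the wooden wedge along the table with the fingertips, thin end first, under that foot until the chest no longer rocks and still stands level where it is. Then press down firmly on the steel corner plate above the wedged foot to prove it; if the corner still dips, push the wedge in further and press again. Do not grip or lift the wedge or the chest, do not shove the chest about, leave the other things alone, and finish with the hand clear.

Things in the scene. Friction and masses are not known exactly. Their poses are not given: they have to be found in the camera images.
- chest: low grey steel chest, 200 (x) x 230 (y) x 70 mm high, loose, 3.7 to 4.9 kg. Origin: centre of its footprint at table height; x to its back, y to its left; the front (two latches, wire handle) faces -x. Domed rubber feet 26 mm across at x = +-85, y = +-100 mm; case underside 22 mm above the table. It rocks about the front-right and back-left feet when 4 N or more press on its front-left corner
- corner_plate: steel plate 34 x 34 x 2.5 mm with rivets, fixed on the lid's front-left corner above the short foot (all four corners have one; this is the one to press). Origin: centre of its underside, 70 mm above the table; the surface to press is 72.5 mm above the table when the chest is level, and dips 4 mm or more when pressed unwedged; 10 N is a firm press. Axes as the chest's
- foot_point (a point): table point under the centre of the short foot, the front-left one, fixed in the chest's frame at x = -85, y = +100 mm, z = 0. Before wedging this foot hangs 5 to 11 mm above the table (unknown, different each time)
- wedge: loose wooden wedge, 130 (x) x 50 (y) mm, 0.09 kg; flat underside; the top rises evenly from 3 mm at the thin end (+x) to 18 mm at the thick end (-x). Origin: centre of the underside. It starts at the chest's left, thin end roughly towards the short foot (the chest's -y). Pushing it takes about 1 N, clearly more (6 N) once it is tight; above some 10 N the chest slides too. It stays where it is left
- wedge_tip (a point): middle of the wedge's thin edge, at table height
- wedge_butt (a point): middle of the wedge's thick end face, the face to push on (50 mm wide, 18 mm high), 9 mm above the table
- tape_roll: bystander: roll of clear tape lying flat, 104 mm across, 49 mm high; origin: centre of the underside
- pine_block: bystander: pine block 47 x 125 x 37 mm; origin: centre of the underside
- corner_key: bystander: white L-shaped nylon corner key 42 x 42 x 9 mm; origin: centre of the underside
- offcut: bystander: brown U-channel offcut 22 x 120 x 13 mm; origin: centre of the underside
- tape_measure: bystander: yellow tape measure 67 x 85 x 31 mm; origin: centre of the underside
Not all that is in view belongs to the job. Of the things like the wedge, leave any that is pink or purple; of the rest the larger one is meant.

How it is judged:
By the outcome, as a careful person would: the job done as asked, in the order asked, and still so for the second after the job is handed in, with the robot touching nothing.
It also fails if it takes over 48 s, if anything falls off the work surface, if the arm or the gripper's body presses on something with over 40 N, if the wrist force passes 120 N, or if a joint passes its speed limit or range.

## Robot

A 7-joint arm with a two-finger parallel gripper is mounted at the origin on the work surface; the furniture and walls round the work are solid. World frame = base frame: x ahead of the robot, y to its left, z up, the work surface at z = 0. Lengths are in m, angles in rad, forces in N, time in s.
With the tool pointing down it reaches from about 0.4 to 0.85 m from the base axis. Payload 4.5 kg.
Tool frame: the origin (TCP) lies midway between the tips of the shut fingers; the grasp point (between the pads) lies 19 mm behind it; z points along the fingers, y is the line along which they close (so a half turn about z gives the same grasp; the last joint's range is limited). The gripper opens to 88 mm and grips with 3 to 60 N. Pads are 18 mm wide; open, the fingers measure 123 mm over their backs; the gripper's body (75 mm by 187 mm) begins 45 mm behind the grasp point.
Start: joints at [1.209, 0.689, -0.195, 1.565, 0.157, 0.902, -0.215], TCP at [0.241, -0.577, 0.239] pointing down, gripper open.
Joint ranges: [-3.01, 3.01], [-0.46, 2.08], [-1.47, 1.51], [0.13, 2.56], [-1, 4.14], [0.04, 2.09], [-2.66, 2.66]. Speed limits (rad/s): [2.57, 2.57, 3.14, 3.14, 3.14, 3.14, 3.14].

## Interface

Orientations are given as a unit quaternion [x, y, z, w].
In Python, from plant import r gives the robot as it stands.
- The arm moves only by the tool carry_out, never from a script. Its argument "plan" is a list of rows, each an object with "rot": the turn, a rotation vector about the tool's x, y, z in rad, a list of three; "xyz": the shift along the tool's x, y, z in m, a list of three; "grip": the closure in counts, from 0 (fully open) to 255 (shut). In form: [{"rot": [wx, wy, wz], "xyz": [dx, dy, dz], "grip": grip}, ...]. A call has 1 to 8 rows; each row is the pose to reach, as a shift and turn from the pose commanded when the call began, along the tool's axes at that moment; what a row does not reach only later rows make up. A row lasts 1/12 s, in which the tool goes at most 41.7 mm and 7.16 degrees, less where a joint would pass 70% of its speed; a pose out of reach is approached as far as the arm can. A call with a gripper value outside its range is refused whole. The fingers move at their own pace and stop on an object; "squeeze" is the grip in N (left out, the last holds). Time passes only in rows, so rows that repeat a pose let the fingers close. It gives the time, the measured TCP pose, the force, the opening and the grip force at its end, in the units of the state.
- r.get_state(): the state, without advancing time (a new reading comes with each control period).
- r.snapshot(name): name is "side" or "top" or "wrist"; returns the picture (420x560x3 uint8, red, green, blue); there is no depth.
- r.camera_params(name): a dict with "fx", "fy", "cx", "cy" (pixels), "position" and "attitude" of the camera in the world; the wrist camera has in their place "hand_eye" (4x4, takes a point from camera to tool coordinates, whose origin is the TCP and whose axes are the flange's). Camera axes: x right, y down, z forward; pixel columns grow to the right and rows downward; lengths in m; the calibration is good to about 2 mm. The wrist camera is an equidistant fisheye: a pixel r from the principal point sees the ray r / f radians off the axis. A picture is of the moment at which its call begins: read the wrist's pose just before it. camera_params takes no time and is no camera call.
- r.finish_job(): hands the job in; it is judged then, once.
The state is a dict: "clock": time; "q": joint angles; "qd": joint speeds; "joint_torque": joint torques, N m; "tool_pos": TCP position; "eef_rot": TCP orientation; "contact_force": force on the tool from outside, world axes, zero at the start; "moment": the same for the moment, N m; "opening": opening from 0.0 (shut) to 1.0 (fully open); "finger_force": force on a finger pad.
Only numpy, scipy, OpenCV 4.12 (cv2) and the standard library are available. Lean on these libraries where they do the work, as an engineer would, in place of code of your own. Each camera call takes 0.05 s, during which the arm holds its last target. There are 200 camera calls.

## Working session

There is one attempt and no reset: what is moved stays moved. The work goes in short steps, Python scripts to look and compute and a tool call to move; the robot and the scene stay as the last step left them, time stands still between calls to the robot, and variables do not carry over. Pictures are saved under pics/ and viewed, at most 10 in all, crops included, and the job is handed in when it is done.

Besides the shell and the picture viewer there is one more tool, called after "Request:" as name(argument=value, ...) on one line, values as JSON. carry_out: Moves the arm, as the interface text tells. Its arguments: {"type":"object","properties":{"plan":{"type":"array"},"squeeze":{"type":"number"}},"required":["plan"]}

```bash
mkdir -p pics; ls
python3 - <<'E'
from plant import r
import cv2,numpy as np
for n in("top","side"):
    cv2.imwrite(f"pics/{n}0.png",r.snapshot(n)[:,:,::-1]); print(n,r.camera_params(n))
print(r.get_state())
E
```

```text
pics
top {'fx': 423.6788952097679, 'fy': 423.6788952097679, 'cx': 272.66857553511284, 'cy': 209.645767393624, 'position': array([ 0.48815041, -0.02427664,  1.13991537]), 'attitude': array([ 0.71588761, -0.69626433,  0.03590249, -0.03784076])}
side {'fx': 512.2883422120035, 'fy': 512.2883422120035, 'cx': 279.51401470000036, 'cy': 205.7257755943523, 'position': array([0.52250639, 1.12954079, 0.79900207]), 'attitude': array([-0.02071437,  0.87315999, -0.48658363,  0.01997315])}
{'clock': 0.1, 'q': array([ 1.20878978,  0.68988999, -0.19453004,  1.56620664,  0.15730359,
        0.90251132, -0.21510611]), 'qd': array([ 0.00096393, -0.00121831, -0.00071496, -0.00143266, -0.00099293,
        0.00064944, -0.00040768]), 'joint_torque': array([-3.34018689e-03, -5.28504145e+01, -1.27165888e+00, -1.53837615e+01,
       -5.26222587e-02,  2.02019452e-03,  5.22093114e-05]), 'tool_pos': array([ 0.24072048, -0.57618231,  0.23800571]), 'eef_rot': array([ 9.80473182e-01,  1.96651162e-01, -2.16290415e-04, -7.82468125e-04]), 'contact_force': array([0.03480944, 0.8472511 , 0.08293694]), 'moment': array([ 0.02184423, -0.05799058,  0.06061025]), 'finger_force': 0.0, 'opening': 0.9985781008756657}
```

View pics/top0.png

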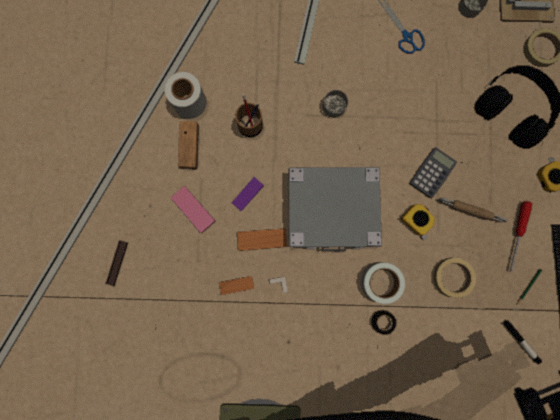

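View pics/side0.png

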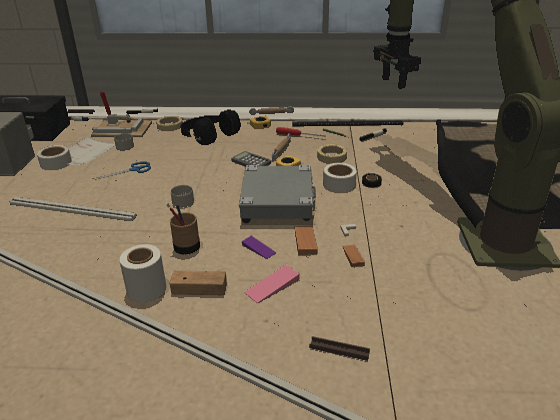

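The top view shows the chest around (335,208), with its latches and handle at (333,248) on the -x side. The short-foot plate is at about (296,240), and the larger orange wedge is at about (262,240), to the chest's left. The smaller orange one at (236,285) and the pink and purple ones are to be left alone.

```bash
cat > h.py <<'E'
from plant import r
import cv2,numpy as np
from scipy.spatial.transform import Rotation as R
def cast(n,uv,z):
    c=r.camera_params(n);uv=np.atleast_2d(uv).astype(float)
    d=np.c_[(uv[:,0]-c['cx'])/c['fx'],(uv[:,1]-c['cy'])/c['fy'],np.ones(len(uv))]
    d=R.from_quat(c['attitude']).apply(d);p=np.array(c['position'])
    return p+d*((z-p[2])/d[:,2])[:,None]
def blobs(m,amin=60):
    cs=cv2.findContours(m.astype(np.uint8),cv2.RETR_EXTERNAL,cv2.CHAIN_APPROX_NONE)[0]
    return [c for c in cs if cv2.contourArea(c)>amin]
E
python3 - <<'E'
from h import *
np.set_printoptions(precision=4,suppress=True)
im=cv2.imread("pics/top0.png");hsv=cv2.cvtColor(im,cv2.COLOR_BGR2HSV)
print(hsv[240,262],hsv[285,236],hsv[210,335],hsv[240,296],hsv[270,250],hsv[145,188])
m=(hsv[...,0]<14)&(hsv[...,1]>140)&(hsv[...,2]>90)
for c in blobs(m):
    b=cv2.boxPoints(cv2.minAreaRect(c)); print("orange",cv2.contourArea(c),b.tolist()); print(cast("top",b,.01)[:,:2])
m=(hsv[...,1]<50)&(hsv[...,2]>70)
m=cv2.morphologyEx(m.astype(np.uint8),cv2.MORPH_OPEN,np.ones((9,9)))
for c in blobs(m,3000):
    b=cv2.boxPoints(cv2.minAreaRect(c)); print("chest",b.tolist()); print(cast("top",b,.07)[:,:2],cast("top",b,.07)[:,:2].mean(0))
m=(hsv[...,1]<60)&(hsv[...,2]>150)
for c in blobs(m,50):
    q=cv2.minAreaRect(c); print(q, cast("top",q[0],.0725)[0,:2])
big=cv2.resize(im[150:310,200:400],None,fx=4,fy=3.75,interpolation=cv2.INTER_CUBIC);cv2.imwrite("pics/crop.png",big)
E
```

```text
[ 12 162 129] [ 11 153 128] [20 17 90] [  6  18 145] [ 15  85 132] [ 13 133 111]
orange 354.5 [[218.8461456298828, 282.23077392578125], [251.1538543701172, 275.76922607421875], [253.53846740722656, 287.69232177734375], [221.2307586669922, 294.15386962890625]]
[[0.4103 0.1169]
 [0.4295 0.0323]
 [0.3986 0.025 ]
 [0.3795 0.1093]]
orange 748.0 [[236.7563934326172, 231.58880615234375], [282.8782043457031, 228.29440307617188], [284.172607421875, 246.41622924804688], [238.05081176757812, 249.71063232421875]]
[[ 0.5449  0.0746]
 [ 0.5571 -0.0482]
 [ 0.5091 -0.0528]
 [ 0.4969  0.0694]]
orange 156.5 [[517.2769775390625, 233.984619140625], [526.3231201171875, 200.81539916992188], [532.75390625, 202.56924438476562], [523.707763671875, 235.73846435546875]]
[[ 0.5593 -0.6726]
 [ 0.6491 -0.6997]
 [ 0.6449 -0.7168]
 [ 0.5551 -0.6896]]
chest [[289.0, 168.0], [380.0, 168.0], [380.0, 247.0], [289.0, 247.0]]
[[ 0.7087 -0.0587]
 [ 0.7151 -0.2919]
 [ 0.5132 -0.2922]
 [ 0.5068 -0.0635]] [ 0.611  -0.1766]
((384.0, 283.0), (38.0, 38.0), 90.0) [ 0.4242 -0.3017]
((182.00001525878906, 89.00000762939453), (32.526912689208984, 32.52690887451172), 45.0) [0.91   0.2258]
```

View pics/crop.png

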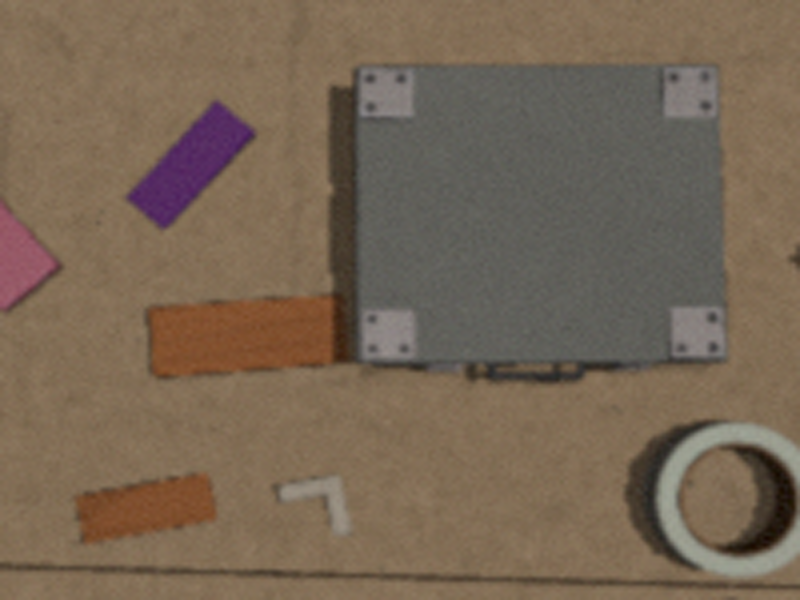

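The crop shows the chest's four plates, with the front-left at crop (388,334), and the wedge's thick end at crop x≈151. Its thin end lies in shadow near crop x≈352, by the chest's left side.

Run:
```python
from h import *
np.set_printoptions(precision=4,suppress=True)
o=lambda p:np.array(p)/[4,3.75]+[200,150]-[.375,.37]
P=cast("top",o([[388,334],[697,333],[387,92],[690,92]]),.0725)[:,:2];print(P)
c=P.mean(0);y=(P[0]+P[2]-P[1]-P[3]);y/=np.linalg.norm(y);x=np.array([y[1],-y[0]])
print("chest c",c,"yaw",np.arctan2(x[1],x[0]),"edges",np.linalg.norm(P[0]-P[1]),np.linalg.norm(P[0]-P[2]))
f=c-.085*x+.1*y;pl=P[0];print("foot",f,"plate",pl)
b=cast("top",o([[149,308],[154,377]]),.018)[:,:2]
t=cast("top",o([[335,296],[335,363]]),.0035)[:,:2]
B=b.mean(0);T=t.mean(0);d=(T-B)/np.linalg.norm(T-B)
n=b[1]-b[0];print("butt",b,B,"vis",t,"dir",d,"yaw",np.arctan2(d[1],d[0]),"butt normal",np.arctan2(-n[0],n[1]), np.linalg.norm(n))
print("tip",B+.13*d);v=f-B-.13*d;print("along",v@d,"lat",d[0]*v[1]-d[1]*v[0]); print("along wedge chest -y dev",np.arctan2(d@x,-d@y))
s=r.get_state();Rt=R.from_quat(s['eef_rot']);print(Rt.as_matrix())
for g in([.5,-.3,.2],[B[0],B[1]+.06,.15]):print(Rt.inv().apply(np.array(g)-s['tool_pos']))
```

```text
[[ 0.5281 -0.0821]
 [ 0.5342 -0.2762]
 [ 0.6927 -0.0778]
 [ 0.698  -0.2712]]
chest c [ 0.6133 -0.1768] yaw 0.029438344271798297 edges 0.19423692374001755 0.16462944585871958
foot [ 0.5253 -0.0794] plate [ 0.5281 -0.0821]
butt [[0.5441 0.0736]
 [0.4957 0.0685]] [0.5199 0.071 ] vis [[ 0.5569 -0.0496]
 [ 0.5091 -0.0509]] dir [ 0.1073 -0.9942] yaw -1.4633260478796097 butt normal 1.6752474247781484 0.04865262235906383
tip [ 0.5338 -0.0582]
along 0.020112571448609718 lat -0.010702629862311908
along wedge chest -y dev 0.07803193464348868
[[ 0.9227  0.3856 -0.0007]
 [ 0.3856 -0.9227  0.0014]
 [-0.0001 -0.0016 -1.    ]]
[ 0.3457 -0.1548  0.0382]
[ 0.5303 -0.5447  0.0888]
```

Request:
carry_out(plan=[{"rot": [0, 0, -0.8], "xyz": [0.25, -0.11, 0.03], "grip": 255}, {"rot": [0, 0, -0.8], "xyz": [0.25, -0.11, 0.03], "grip": 255}, {"rot": [0, 0, -0.8], "xyz": [0.25, -0.11, 0.03], "grip": 255}, {"rot": [0, 0, -0.8], "xyz": [0.25, -0.11, 0.03], "grip": 255}, {"rot": [0, 0, -0.8], "xyz": [0.25, -0.11, 0.03], "grip": 255}, {"rot": [0, 0, -0.8], "xyz": [0.25, -0.11, 0.03], "grip": 255}, {"rot": [0, 0, -0.8], "xyz": [0.25, -0.11, 0.03], "grip": 255}, {"rot": [0, 0, -0.8], "xyz": [0.25, -0.11, 0.03], "grip": 255}], squeeze=20)

```text
clock: 0.77
tool_pos: [0.4346, -0.3719, 0.2083]
eef_rot: [0.823, 0.568, 0.003, -0.001]
contact_force: [0.5, -0.5, 0.7]
opening: 0.423
finger_force: 0.0
```

```bash
cat >> h.py <<'E'
np.set_printoptions(precision=4,suppress=True)
C=np.array([.6133,-.1768]);yaw=.0294
def to(g):  # shift and turn needed to reach g with tool x along chest +y
    s=r.get_state();Rt=R.from_quat(s['eef_rot'])
    a=yaw+np.pi/2
    W=R.from_matrix(np.array([[np.cos(a),np.sin(a),0],[np.sin(a),-np.cos(a),0],[0,0,-1]]).T)
    print(s['clock'],s['tool_pos'],s['contact_force'],'sh',Rt.inv().apply(np.array(g)-s['tool_pos']),'rot',(Rt.inv()*W).as_rotvec())
E
python3 -c "
from h import *
to([.525,.12,.12])"
```

```text
0.7667 [ 0.4346 -0.3719  0.2083] [ 0.4756 -0.523   0.7416] sh [ 0.4915 -0.0898  0.0911] rot [ 0.0025 -0.0056 -0.3915]
```

Request:
carry_out(plan=[{"rot": [0, 0, -0.39], "xyz": [0.3, -0.06, 0.02], "grip": 255}, {"rot": [0, 0, -0.39], "xyz": [0.3, -0.06, 0.02], "grip": 255}, {"rot": [0, 0, -0.39], "xyz": [0.3, -0.06, 0.02], "grip": 255}, {"rot": [0, 0, -0.39], "xyz": [0.3, -0.06, 0.02], "grip": 255}, {"rot": [0, 0, -0.39], "xyz": [0.3, -0.06, 0.02], "grip": 255}, {"rot": [0, 0, -0.39], "xyz": [0.3, -0.06, 0.02], "grip": 255}, {"rot": [0, 0, -0.39], "xyz": [0.3, -0.06, 0.02], "grip": 255}, {"rot": [0, 0, -0.39], "xyz": [0.3, -0.06, 0.02], "grip": 255}])

```text
clock: 1.43
tool_pos: [0.4842, -0.0714, 0.1888]
eef_rot: [0.699, 0.715, 0.002, -0.001]
contact_force: [1.2, 0.2, -0.1]
opening: 0.01
finger_force: 0.0
```

```bash
python3 -c "
from h import *
to([.525,.12,.08])"
```

```text
1.4333 [ 0.4842 -0.0714  0.1888] [ 1.2166  0.1982 -0.1041] sh [0.19   0.0447 0.1095] rot [ 0.0015 -0.0035 -0.0076]
```

Request:
carry_out(plan=[{"rot": [0, 0, -0.008], "xyz": [0.19, 0.045, 0.03], "grip": 255}, {"rot": [0, 0, -0.008], "xyz": [0.19, 0.045, 0.03], "grip": 255}, {"rot": [0, 0, -0.008], "xyz": [0.19, 0.045, 0.03], "grip": 255}, {"rot": [0, 0, -0.008], "xyz": [0.19, 0.045, 0.03], "grip": 255}, {"rot": [0, 0, -0.008], "xyz": [0.19, 0.045, 0.03], "grip": 255}, {"rot": [0, 0, -0.008], "xyz": [0.19, 0.045, 0.11], "grip": 255}, {"rot": [0, 0, -0.008], "xyz": [0.19, 0.045, 0.11], "grip": 255}, {"rot": [0, 0, -0.008], "xyz": [0.19, 0.045, 0.11], "grip": 255}])

```text
clock: 2.1
tool_pos: [0.5211, 0.1114, 0.0725]
eef_rot: [0.699, 0.715, -0.006, -0.002]
contact_force: [-0.9, -1.0, 0.5]
opening: 0.008
finger_force: 0.0
```

```bash
python3 -c "
from h import *
to([.525,.105,.010])
im=r.snapshot('wrist');cv2.imwrite('pics/w1.png',im[:,:,::-1])
im=r.snapshot('side');cv2.imwrite('pics/s1.png',cv2.resize(im[120:320,180:420,::-1],None,fx=3.2,fy=3))
"
```

```text
2.1 [0.5211 0.1114 0.0725] [-0.9417 -1.0199  0.4876] sh [-0.0062  0.0044  0.0625] rot [-0.0117  0.0045 -0.0056]
```

View pics/w1.png

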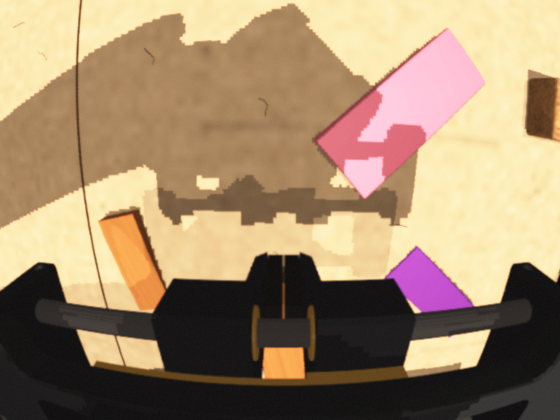

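The wrist camera looks away from the wedge: fingertips at about (283,260), and the wedge just visible behind them at (283,362). The way down in front of the butt is clear.

Request:
carry_out(plan=[{"rot": [0, 0, 0], "xyz": [0, 0, 0.03], "grip": 255}, {"rot": [0, 0, 0], "xyz": [0, 0, 0.06], "grip": 255}, {"rot": [0, 0, 0], "xyz": [0, 0, 0.069], "grip": 255}, {"rot": [0, 0, 0], "xyz": [0, 0, 0.069], "grip": 255}, {"rot": [0, 0, 0], "xyz": [0, 0, 0.069], "grip": 255}])

```text
clock: 2.62
tool_pos: [0.5266, 0.1128, 0.0115]
eef_rot: [0.699, 0.715, 0.001, 0.001]
contact_force: [0.4, 0.2, 0.7]
opening: 0.003
finger_force: 0.0
```

```bash
python3 -c "
from h import *
to([.525,.082,.009])"
```

```text
2.6167 [0.5266 0.1128 0.0115] [0.4348 0.2381 0.6644] sh [-0.0308 -0.0023  0.0025] rot [ 0.0022 -0.0003 -0.0074]
```

Request:
carry_out(plan=[{"rot": [0, 0, -0.007], "xyz": [-0.012, 0, 0.002], "grip": 255}, {"rot": [0, 0, -0.007], "xyz": [-0.024, 0, 0.002], "grip": 255}, {"rot": [0, 0, -0.007], "xyz": [-0.031, 0, 0.002], "grip": 255}, {"rot": [0, 0, -0.007], "xyz": [-0.037, 0, 0.002], "grip": 255}, {"rot": [0, 0, -0.007], "xyz": [-0.043, 0, 0.002], "grip": 255}, {"rot": [0, 0, -0.007], "xyz": [-0.049, 0, 0.002], "grip": 255}, {"rot": [0, 0, -0.007], "xyz": [-0.055, 0, 0.002], "grip": 255}, {"rot": [0, 0, -0.007], "xyz": [-0.055, 0, 0.002], "grip": 255}])

```text
clock: 3.28
tool_pos: [0.5266, 0.056, 0.0077]
eef_rot: [0.697, 0.717, -0.001, 0.0]
contact_force: [0.0, 0.9, -0.2]
opening: 0.01
finger_force: 0.0
```

```bash
python3 -c "
from h import *
to([.525,.05,.009])
cv2.imwrite('pics/t2.png',cv2.resize(r.snapshot('top')[150:310,200:400,::-1],None,fx=4,fy=3.75))
im=r.snapshot('side');cv2.imwrite('pics/s2.png',cv2.resize(im[140:280,220:380,::-1],None,fx=4,fy=4,interpolation=2))
"
```

```text
3.2833 [0.5266 0.056  0.0077] [ 0.0403  0.93   -0.1888] sh [-0.0059 -0.0018 -0.0013] rot [-0.0005  0.0016 -0.0013]
```

View pics/s2.png

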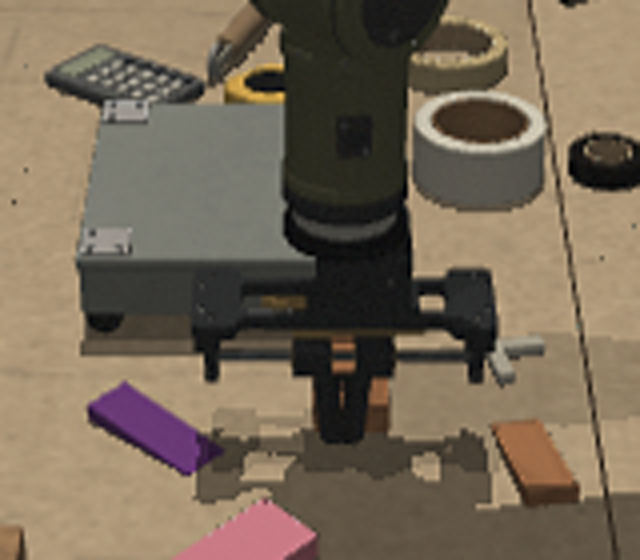

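The fingertips (340,430) rest on the butt. The wedge, about 313–390 px wide, runs straight towards the short foot.

Request:
carry_out(plan=[{"rot": [0, 0, 0], "xyz": [-0.002, 0, 0], "grip": 255}, {"rot": [0, 0, 0], "xyz": [-0.004, 0, 0], "grip": 255}, {"rot": [0, 0, 0], "xyz": [-0.006, 0, 0], "grip": 255}, {"rot": [0, 0, 0], "xyz": [-0.008, 0, 0], "grip": 255}, {"rot": [0, 0, 0], "xyz": [-0.01, 0, 0], "grip": 255}, {"rot": [0, 0, 0], "xyz": [-0.012, 0, 0], "grip": 255}, {"rot": [0, 0, 0], "xyz": [-0.012, 0, 0], "grip": 255}])

```text
clock: 3.97
tool_pos: [0.527, 0.0452, 0.0077]
eef_rot: [0.697, 0.717, -0.0, 0.0]
contact_force: [0.5, 0.2, -0.3]
opening: 0.002
finger_force: 0.0
```

Request:
carry_out(plan=[{"rot": [0, 0, 0], "xyz": [-0.002, 0, 0], "grip": 255}, {"rot": [0, 0, 0], "xyz": [-0.004, 0, 0], "grip": 255}, {"rot": [0, 0, 0], "xyz": [-0.006, 0, 0], "grip": 255}, {"rot": [0, 0, 0], "xyz": [-0.008, 0, 0], "grip": 255}, {"rot": [0, 0, 0], "xyz": [-0.008, 0, 0], "grip": 255}])

```text
clock: 4.38
tool_pos: [0.5273, 0.0373, 0.0077]
eef_rot: [0.697, 0.717, -0.0, 0.0]
contact_force: [-1.0, -0.4, 0.4]
opening: 0.005
finger_force: 0.0
```

Request:
carry_out(plan=[{"rot": [0, 0, 0], "xyz": [-0.002, 0, 0], "grip": 255}, {"rot": [0, 0, 0], "xyz": [-0.004, 0, 0], "grip": 255}, {"rot": [0, 0, 0], "xyz": [-0.006, 0, 0], "grip": 255}, {"rot": [0, 0, 0], "xyz": [-0.008, 0, 0], "grip": 255}])

```text
clock: 4.72
tool_pos: [0.5276, 0.0298, 0.0077]
eef_rot: [0.696, 0.718, 0.0, 0.0]
contact_force: [0.2, 0.0, -0.3]
opening: 0.002
finger_force: 0.3
```

Request:
carry_out(plan=[{"rot": [0, 0, 0], "xyz": [-0.002, 0, 0], "grip": 255}, {"rot": [0, 0, 0], "xyz": [-0.004, 0, 0], "grip": 255}, {"rot": [0, 0, 0], "xyz": [-0.006, 0, 0], "grip": 255}, {"rot": [0, 0, 0], "xyz": [-0.008, 0, 0], "grip": 255}])

```text
clock: 5.05
tool_pos: [0.5278, 0.0218, 0.0077]
eef_rot: [0.696, 0.718, -0.0, 0.0]
contact_force: [0.6, 1.3, 0.6]
opening: 0.003
finger_force: 0.3
```

Request:
carry_out(plan=[{"rot": [0, 0, 0], "xyz": [-0.002, 0, 0], "grip": 255}, {"rot": [0, 0, 0], "xyz": [-0.004, 0, 0], "grip": 255}, {"rot": [0, 0, 0], "xyz": [-0.006, 0, 0], "grip": 255}])

```text
clock: 5.3
tool_pos: [0.5283, 0.0175, 0.0078]
eef_rot: [0.696, 0.718, 0.001, -0.001]
contact_force: [-0.8, 5.4, 0.3]
opening: 0.002
finger_force: 2.7
```

Request:
carry_out(plan=[{"rot": [0, 0, 0], "xyz": [-0.002, 0, 0], "grip": 255}, {"rot": [0, 0, 0], "xyz": [-0.004, 0, 0], "grip": 255}, {"rot": [0, 0, 0], "xyz": [-0.006, 0, 0], "grip": 255}])

```text
clock: 5.55
tool_pos: [0.5287, 0.0143, 0.0078]
eef_rot: [0.695, 0.719, 0.003, -0.001]
contact_force: [-1.2, 9.9, 0.8]
opening: 0.004
finger_force: 5.2
```

```bash
python3 -c "
from h import *
to([.525,.0,.008])
a=r.snapshot('top')[150:310,200:400,::-1]
im=r.snapshot('side')[140:280,220:380,::-1]
cv2.imwrite('pics/m3.png',np.hstack([cv2.resize(a,(400,320)),cv2.resize(im,(366,320))]))
"
```

```text
5.55 [0.5287 0.0143 0.0078] [-1.1727  9.8837  0.8221] sh [-0.0141 -0.0042 -0.0003] rot [ 0.0022 -0.0063  0.0038]
```

View pics/m3.png

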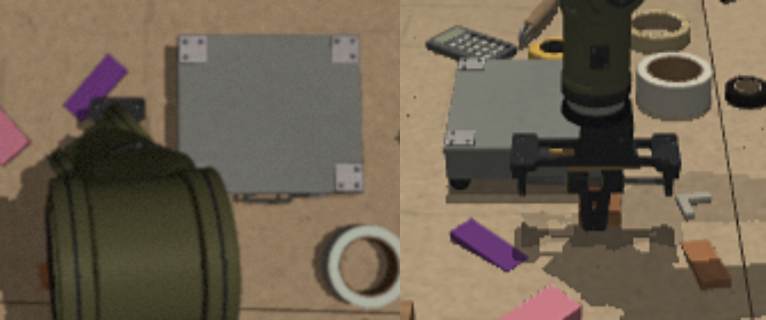

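The wedge has gone tight: the push rose to about 10 N. The chest still stands where it was. I will back off and press the plate.

Request:
carry_out(plan=[{"rot": [0, 0, 0], "xyz": [0.015, 0, 0], "grip": 255}, {"rot": [0, 0, 0], "xyz": [0.035, 0, 0], "grip": 255}, {"rot": [0, 0, 0], "xyz": [0.035, 0, -0.04], "grip": 255}, {"rot": [0, 0, 0], "xyz": [0.035, 0, -0.08], "grip": 255}, {"rot": [0, 0, 0], "xyz": [0.035, 0, -0.12], "grip": 255}, {"rot": [0, 0, 0], "xyz": [0.035, 0, -0.12], "grip": 255}, {"rot": [0, 0, 0], "xyz": [0.035, 0, -0.12], "grip": 255}])

```text
clock: 6.23
tool_pos: [0.5284, 0.0441, 0.1297]
eef_rot: [0.697, 0.717, 0.001, 0.002]
contact_force: [-0.5, -0.7, -0.9]
opening: 0.008
finger_force: 0.0
```

```bash
python3 -c "
from h import *
to([.529,-.081,.09])
a=r.snapshot('top')[150:310,200:400,::-1]
im=r.snapshot('side')[140:280,220:380,::-1]
cv2.imwrite('pics/m4.png',np.hstack([cv2.resize(a,(400,320)),cv2.resize(im,(366,320))]))
"
```

```text
6.2333 [0.5284 0.0441 0.1297] [-0.5189 -0.6726 -0.9133] sh [-0.125  -0.0031  0.0398] rot [ 0.0041  0.0007 -0.0008]
```

View pics/m4.png

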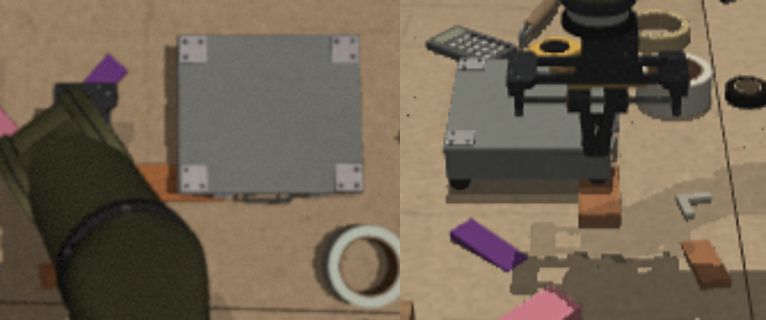

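The wedge sits under the front-left foot, around (600,195) in the side view and (170,182) in the top view. The chest has not moved: its plate is still at (194,178). Next I press.

Request:
carry_out(plan=[{"rot": [0, 0, 0], "xyz": [-0.04, 0, 0], "grip": 255}, {"rot": [0, 0, 0], "xyz": [-0.08, -0.003, 0], "grip": 255}, {"rot": [0, 0, 0], "xyz": [-0.12, -0.003, 0.0], "grip": 255}, {"rot": [0, 0, 0], "xyz": [-0.125, -0.003, 0.02], "grip": 255}, {"rot": [0, 0, 0], "xyz": [-0.125, -0.003, 0.04], "grip": 255}, {"rot": [0, 0, 0], "xyz": [-0.125, -0.003, 0.048], "grip": 255}, {"rot": [0, 0, 0], "xyz": [-0.125, -0.003, 0.048], "grip": 255}])

```text
clock: 6.92
tool_pos: [0.5254, -0.0799, 0.0768]
eef_rot: [0.696, 0.718, -0.002, -0.002]
contact_force: [-1.2, 0.5, -0.4]
opening: 0.008
finger_force: 0.0
```

Request:
carry_out(plan=[{"rot": [0, 0, 0], "xyz": [0, 0, 0.003], "grip": 255}, {"rot": [0, 0, 0], "xyz": [0, 0, 0.006], "grip": 255}, {"rot": [0, 0, 0], "xyz": [0, 0, 0.009], "grip": 255}, {"rot": [0, 0, 0], "xyz": [0, 0, 0.009], "grip": 255}])

```text
clock: 7.25
tool_pos: [0.5283, -0.0791, 0.0724]
eef_rot: [0.696, 0.718, 0.0, 0.001]
contact_force: [-2.2, 0.4, 11.9]
opening: 0.002
finger_force: 5.8
```

Request:
carry_out(plan=[{"rot": [0, 0, 0], "xyz": [0, 0, 0.002], "grip": 255}, {"rot": [0, 0, 0], "xyz": [0, 0, 0.003], "grip": 255}, {"rot": [0, 0, 0], "xyz": [0, 0, 0.003], "grip": 255}, {"rot": [0, 0, 0], "xyz": [0, 0, 0.003], "grip": 255}, {"rot": [0, 0, 0], "xyz": [0, 0, 0.003], "grip": 255}, {"rot": [0, 0, 0], "xyz": [0, 0, 0.003], "grip": 255}])

```text
clock: 7.75
tool_pos: [0.5283, -0.0791, 0.0721]
eef_rot: [0.696, 0.718, 0.001, 0.002]
contact_force: [-8.9, 1.6, 37.4]
opening: 0.009
finger_force: 18.6
```

It holds at 37 N with a dip of 0.3 mm, and the surface sits at about 72.4 mm, so the chest is level. I will lift clear.

Request:
carry_out(plan=[{"rot": [0, 0, 0], "xyz": [0, 0, -0.005], "grip": 255}, {"rot": [0, 0, 0], "xyz": [0, 0, -0.03], "grip": 255}, {"rot": [0, 0, 0], "xyz": [0, 0, -0.07], "grip": 255}, {"rot": [0, 0, 0], "xyz": [0.03, 0, -0.11], "grip": 255}, {"rot": [0, 0, 0], "xyz": [0.07, -0.02, -0.13], "grip": 255}, {"rot": [0, 0, 0], "xyz": [0.11, -0.04, -0.15], "grip": 255}, {"rot": [0, 0, 0], "xyz": [0.15, -0.05, -0.15], "grip": 255}, {"rot": [0, 0, 0], "xyz": [0.18, -0.05, -0.15], "grip": 255}])

```text
clock: 8.42
tool_pos: [0.4722, 0.0922, 0.2193]
eef_rot: [0.697, 0.717, 0.001, 0.001]
contact_force: [0.3, 1.1, -0.2]
opening: 0.004
finger_force: 0.0
```

```bash
python3 -c "
from h import *
to([.529,-.081,.09])
a=r.snapshot('top')[150:310,200:400,::-1]
im=r.snapshot('side')[140:280,220:380,::-1]
cv2.imwrite('pics/m5.png',np.hstack([cv2.resize(a,(400,320)),cv2.resize(im,(366,320))]))
"
```

```text
8.4167 [0.4722 0.0922 0.2193] [ 0.3244  1.1143 -0.2394] sh [-0.1747  0.0514  0.1296] rot [ 0.0023  0.0009 -0.0002]
```

View pics/m5.png

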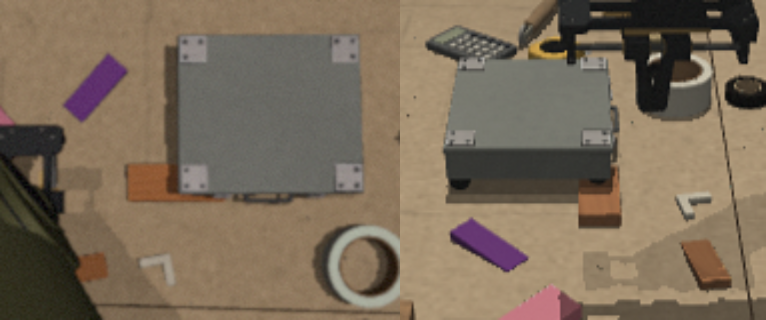

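The wedge, at (175,182) in the top view and (600,200) in the side view, is still under the front-left foot. The chest and the bystanders are unmoved, and the hand is clear.

```bash
python3 -c "
from plant import r
print(r.finish_job())"
```

```text
the job is handed in; nothing more can be done
None
```

The wedge is tight under the front-left foot and the chest has not shifted: a 37 N press on the corner plate moved it only about 0.3 mm, the hand is clear, and I handed the job in at about 8.5 s (no verdict was shown).

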